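# Click the piece counter on to its full-batch mark

## Task

Set the piece counter to its full-batch mark: with a fingertip, flick the teeth of its star wheel downwards on the side the yellow arrows point to, one click at a time, until the red tooth points the same way as the arrows, and never turn it past them; let the wheel come to rest in its notch before you give the last click. Do not lift, tip or shift the counter, and leave the collets where they stand. Finish with the hand clear of everything.

Things in the scene. Friction and masses are not known exactly. Their poses are not given: they have to be found in the camera images.
- counter: piece counter standing loose on the bench, 1.8 kg: blue base plate 130 x 110 x 12 mm (x, y, z) with a star wheel turning between two grey cheeks. Origin: centre of the plate's underside; z up; the yellow arrows on the cheeks point along its -x, 15 degrees down (the arrow side)
- axle (a point): centre of the star wheel, on its level axle (along the counter's y), 78 mm above the bench. Black hub of 23 mm radius; 8 teeth 45 degrees apart, 22 mm wide (y -11..11), 9 mm thick, tips 48 mm from the axle; one is red, seven aluminium. In each of its 8 notches one tooth points along the arrows, the next, above it, 30 degrees above level, the next 75
- arrows (a point): middle between the tips of the two yellow arrows, 25 mm from the axle, which point away from it to -x and 15 degrees below level. The grey cheeks behind them fill y = -25..-18 and y = 27..34 mm, x = -18..20 mm (from -29 to 31 mm below 33 mm height), up to 92 mm above the bench
- detent (a point): top of the dark detent block behind the wheel (x 36..62, y 11..27 mm from the counter's origin), 86 mm above the bench; its spring ball holds the wheel in the notches. To push the tooth that stands 30 degrees above level down takes up to about 8 N; at 7 degrees above level the wheel snaps on to the next notch by itself; a tooth pushed over 37 degrees below level runs a notch too far
- red_tip (a point): middle of the tip of the red tooth, 48 mm from the axle. While a hand stays in the path of the teeth, the following tooth may rest against it: draw the hand outwards (the counter's -x) before lifting it
- wheel (a joint): turn of the star wheel, rad: 0 when the red tooth is in line with the arrows; grows as the teeth on the arrow side go down; -0.785 (one click short): red tooth 30 degrees above level on the arrow side; -1.571 (two): 75 degrees; -2.356 (three); -3.142 (four): on the far side, 15 degrees above level. It starts two, three or four clicks short
- collet_0: steel spring collet standing on the bench beside the counter, 34 mm across, 47 mm high; origin at the centre of its underside; a bystander
- collet_1: steel spring collet standing on the bench beside the counter, 34 mm across, 47 mm high; origin at the centre of its underside; a bystander
- collet_2: steel spring collet standing on the bench beside the counter, 34 mm across, 47 mm high; origin at the centre of its underside; a bystander

How it is judged:
By the outcome, as a careful person would: the job done as asked, in the order asked, and still so for the second after the job is handed in, with the robot touching nothing.
It also fails if it takes over 48 s, if anything falls off the work surface, if the arm or the gripper's body presses on something with over 40 N, if the wrist force passes 120 N, or if a joint passes its speed limit or range.

## Robot

A 6-joint arm with a two-finger parallel gripper is mounted at the origin on the work surface; the furniture and walls round the work are solid. World frame = base frame: x ahead of the robot, y to its left, z up, the work surface at z = 0. Lengths are in mm, angles in rad, forces in N, time in s.
With the tool pointing down it reaches from about 275 to 875 mm from the base axis. Payload 12.5 kg.
Tool frame: the origin (TCP) lies on the centre line of the jaws, within the pads' length; the fingertips stand 19 mm ahead of it and the grasp point (between the pads) is the TCP (manip.tip_reach is the distance from the TCP to the fingertips, in mm); z points along the fingers, y is the line along which they close (so a half turn about z gives the same grasp; the last joint's range is limited). The gripper opens to 85 mm and grips with 20 to 120 N. Pads are 22 mm wide; open, the fingers measure 114 mm over their backs; the gripper's body (76 mm by 85 mm) begins 54 mm behind the grasp point. The pads swing forward as they close: fully open they stand 13 mm farther back than shut.
Start: joints at [-1.433, 0.351, 1.652, -0, 1.139, -0.085], TCP at [121.55, -536.386, 250.29] pointing down, gripper open.
Joint ranges: [-2.75, 2.75], [-0.79, 2.1], [0.01, 2.65], [-1.57, 4.71], [0.07, 3.14], [-2.87, 2.87]. Speed limits (rad/s): [2.22, 2.22, 2.79, 3.14, 3.14, 3.14].

## Interface

Orientations are given as a unit quaternion [w, x, y, z].
In Python, from plant import manip gives the robot as it stands.
- The arm moves only by the shell command python3 -m jog 'ROWS' [FORCE]. ROWS is JSON, a list of rows, each an object of numbers: "x", "y", "z": the shift along the tool's x, y, z as a fraction of full scale; "rx", "ry", "rz": the turn, a rotation vector about the tool's x, y, z as a fraction of full scale; "jaw": the closure, from 0 (fully open) to 1 (shut). A call has exactly 5 rows; each row is the pose to reach, as a shift and turn from the pose commanded when the call began, along the tool's axes at that moment; what a row does not reach only later rows make up. Full scale, the value 1, is 0.2 m for a shift and 90 degrees for a turn. A row lasts 1/8 s, in which the tool goes at most 62.5 mm and 10.7 degrees, less where a joint would pass 70% of its speed; a pose out of reach is approached as far as the arm can. A call with a number of a shift or a turn outside -1 to 1 is refused whole. A call with a gripper value outside its range is refused whole. The fingers move at their own pace and stop on an object; FORCE is the grip in N (left out, the last holds). Time passes only in rows, so rows that repeat a pose let the fingers close, or fill a call up. It gives the time, the measured TCP pose, the force, the opening and the grip force at its end, in the units of the state.
- manip.state(): the state, without advancing time (a new reading comes with each control period).
- manip.camera(name): name is "scene" or "top" or "wrist"; returns the picture (400x640x3 uint8, blue, green, red); there is no depth.
- manip.camera_info(name): a dict with "intrinsics" (3x3 intrinsics, pixels), "xyz" and "rotation" of the camera in the world. Camera axes: x right, y down, z forward; pixel columns grow to the right and rows downward; lengths in mm; the calibration is good to about 2 mm. A picture is of the moment at which its call begins: read the wrist's pose just before it. camera_info takes no time and is no camera call; for the wrist camera it gives the pose at the moment of the call.
- manip.finish_job(): hands the job in; it is judged then, once.
The state is a dict: "clock": time; "joints": joint angles; "dq": joint speeds; "joint_torque": joint torques, N m; "position": TCP position; "tool_rot": TCP orientation; "wrist_force": force on the tool from outside, world axes, zero at the start; "moment": the same for the moment, N m; "grip_width": opening from 0.0 (shut) to 1.0 (fully open); "finger_force": force on a finger pad.
Only numpy, scipy, OpenCV 4.12 (cv2) and the standard library are available. Lean on these libraries where they do the work, as an engineer would, in place of code of your own. Each camera call takes 0.05 s, during which the arm holds its last target. There are 200 camera calls.

## Working session

There is one attempt and no reset: what is moved stays moved. The work goes in short steps, Python scripts to look and compute and a shell command to move; the robot and the scene stay as the last step left them, time stands still between calls to the robot, and variables do not carry over. Pictures are saved under pics/ and viewed, at most 10 in all, crops included, and the job is handed in when it is done.

```bash
mkdir -p pics; ls; python3 - <<'E'
from plant import manip
import cv2,numpy as np
for n in("scene","top"):
    cv2.imwrite(f"pics/{n}0.png",manip.camera(n)); i=manip.camera_info(n); print(n,np.round(i["intrinsics"],1).tolist(),np.round(i["xyz"],1),np.round(i["rotation"],3).tolist())
s=manip.state(); print(s, manip.tip_reach)
E
```

```text
pics
scene [[482.7, 0.0, 318.5], [0.0, 482.7, 195.7], [0.0, 0.0, 1.0]] [170.5 624.4 717.2] [0.133, -0.33, 0.872, -0.337]
top [[391.6, 0.0, 313.6], [0.0, 391.6, 199.6], [0.0, 0.0, 1.0]] [384.3 193.8 928. ] [-0.084, 0.723, -0.682, 0.078]
{'clock': 0.1, 'joints': array([-1.43263078e+00,  3.51171751e-01,  1.65233799e+00, -1.85182903e-05,
        1.13910024e+00, -8.46029209e-02]), 'dq': array([ 4.34295860e-04, -2.58130038e-03, -2.71871115e-04,  6.67467702e-04,
       -2.00614015e-05,  8.30037325e-06]), 'joint_torque': array([ 6.58658737e-04, -5.06831431e+01, -2.91876841e+01, -1.10216304e-04,
        2.65718249e-03, -1.19970312e-05]), 'position': array([ 121.49401492, -536.13806148,  249.82645533]), 'tool_rot': array([-5.08259204e-04,  9.93802627e-01,  1.11157902e-01, -2.20258349e-05]), 'wrist_force': array([ 0.88109305,  0.29883576, -0.27506944]), 'moment': array([-0.03013206,  0.02061841,  0.04215219]), 'finger_force': 0.0, 'grip_width': 1.0011694763020538} 19.0
```

View pics/scene0.png

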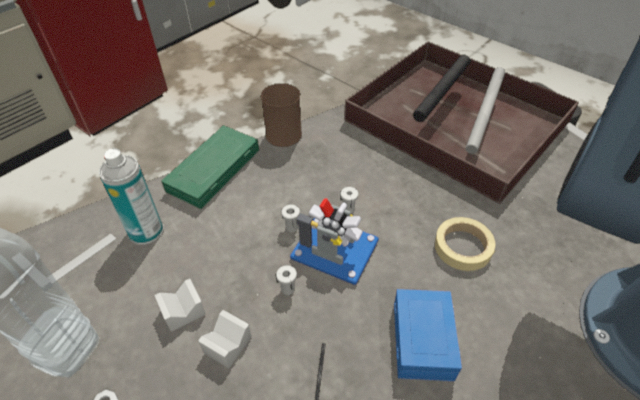

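View pics/top0.png

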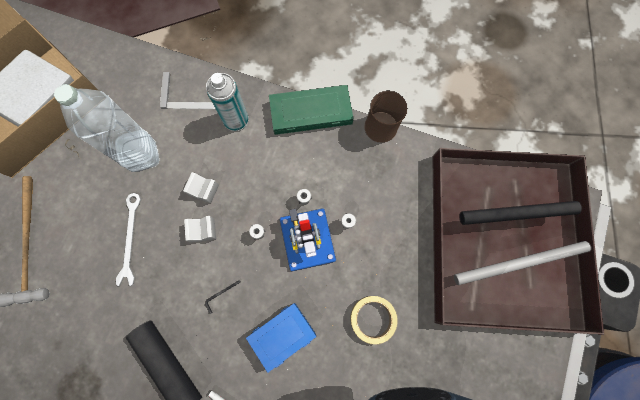

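The counter shows at about (335,250) in the scene view and (307,240) in the top view. The collets are at about (257,232), (304,196) and (348,220) in the top view. Next I'll measure and zoom in.

```bash
cat > h.py <<'E'
import cv2,numpy as np
from plant import manip
def ray(i,uv):
    d=np.linalg.inv(i["intrinsics"])@np.array([uv[0],uv[1],1.]); R=np.array(i["rotation"]); return np.array(i["xyz"]),R@d/np.linalg.norm(d)
def plane(i,uv,z):
    o,d=ray(i,uv); return o+d*(z-o[2])/d[2]
def proj(i,p):
    c=np.array(i["rotation"]).T@(np.array(p)-i["xyz"]); q=np.array(i["intrinsics"])@c; return q[:2]/q[2]
def tri(a,b):
    (o,d),(p,e)=a,b; A=np.c_[d,-e]; t=np.linalg.lstsq(A,p-o,rcond=None)[0]; x=o+d*t[0];y=p+e*t[1]; return (x+y)/2,np.linalg.norm(x-y)
def mask(im,c):
    h=cv2.cvtColor(im,cv2.COLOR_BGR2HSV)
    if c=="red": return cv2.inRange(h,(0,170,110),(6,255,255))|cv2.inRange(h,(174,170,110),(180,255,255))
    lo,hi={"blue":((100,140,60),(125,255,255)),"yellow":((18,120,120),(35,255,255))}[c]
    return cv2.inRange(h,lo,hi)
E
python3 - <<'E'
from h import *
t=cv2.imread("pics/top0.png");s=cv2.imread("pics/scene0.png")
a=cv2.resize(t[180:280,240:370],None,fx=4,fy=4,interpolation=3);b=cv2.resize(s[170:300,260:390],None,fx=3.08,fy=3.08,interpolation=3)
h=max(a.shape[0],b.shape[0]);o=np.zeros((h,800,3),np.uint8)
b=b[:, :];a=cv2.resize(a,(400,308));o[:308,:400]=a;o[:b.shape[0],400:]=b[:,:400];cv2.imwrite("pics/crop0.png",o[:420])
for n,im,(x0,y0,x1,y1) in(("top",t,(240,180,370,280)),("scene",s,(260,170,390,300))):
    i=manip.camera_info(n)
    for c in("blue","yellow","red"):
        m=np.zeros(im.shape[:2],np.uint8);m[y0:y1,x0:x1]=mask(im,c)[y0:y1,x0:x1]
        for k in cv2.findContours(m,0,2)[0]:
            if len(k)<3: continue
            M=cv2.boundingRect(k);print(n,c,M,cv2.contourArea(k),k.reshape(-1,2).mean(0).round(1))
        if c=="blue":
            p=cv2.findNonZero(m);r=cv2.boxPoints(cv2.minAreaRect(cv2.convexHull(p)))
            q=cv2.approxPolyDP(cv2.convexHull(p),5,True).reshape(-1,2)
            print("hull",q.tolist());w=np.array([plane(i,u,12)[:2] for u in q]);print(w.round(1).tolist())
            print("rect",cv2.minAreaRect(np.array([plane(i,u,12)[:2] for u in p.reshape(-1,2)],np.float32)))
i=manip.camera_info("top")
for u in((257,231),(304,195.5),(348.5,220)):print("collet",plane(i,u,47).round(0))
E
```

```text
top blue (280, 209, 56, 62) 1367.0 [307.3 240.6]
hull [[335, 260], [291, 270], [280, 218], [323, 209]]Traceback (most recent call last):
  File "<stdin>", line 16, in <module>
  File "h.py", line 6, in plane
    o,d=ray(i,uv); return o+d*(z-o[2])/d[2]
        ~~~^^^^^^
  File "h.py", line 4, in ray
    d=np.linalg.inv(i["intrinsics"])@np.array([uv[0],uv[1],1.]); R=np.array(i["rotation"]); return np.array(i["xyz"]),R@d/np.linalg.norm(d)
                                                                                                                      ~^~
ValueError: matmul: Input operand 1 has a mismatch in its core dimension 0, with gufunc signature (n?,k),(k,m?)->(n?,m?) (size 3 is different from 4)
```

View pics/crop0.png

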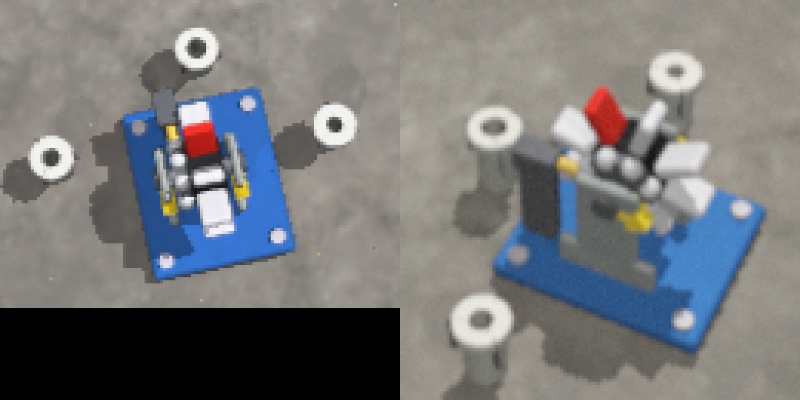

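The crop shows the detent at the top of the top view, with the arrows pointing towards the bottom of the image. The red tooth leans back past vertical, with one aluminium tooth beyond it, so it is probably three clicks short.

```bash
sed -i 's/^from plant/from scipy.spatial.transform import Rotation as Ro\nfrom plant/; s/np.array(i\["rotation"\])/Ro.from_quat(i["rotation"],scalar_first=True).as_matrix()/g' h.py
python3 - <<'E'
from h import *
t=cv2.imread("pics/top0.png");s=cv2.imread("pics/scene0.png")
I={n:manip.camera_info(n) for n in("top","scene")}
C={}
for n,im,(x0,y0,x1,y1) in(("top",t,(270,200,340,280)),("scene",s,(285,190,390,290))):
    i=I[n]
    for c in("blue","yellow","red"):
        m=np.zeros(im.shape[:2],np.uint8);m[y0:y1,x0:x1]=mask(im,c)[y0:y1,x0:x1]
        for k in cv2.findContours(m,0,2)[0]:
            if len(k)<3: continue
            print(n,c,cv2.boundingRect(k),k.reshape(-1,2).mean(0).round(1))
        if c=="blue":
            q=cv2.approxPolyDP(cv2.convexHull(cv2.findNonZero(m)),4,True).reshape(-1,2)
            print("hull",q.tolist());w=np.array([plane(i,u,12)[:2] for u in q]);print(w.round(1).tolist())
            print("rect",cv2.minAreaRect(w.astype(np.float32)))
for u in((257,231),(304,195.5),(348.5,220)):print("collet",plane(I["top"],u,47).round(0))
# bolts/collet two-view height checks
S=lambda x,y:(260+(x-400)/3.08,170+y/3.08); T=lambda x,y:(240+x/400*130,180+y/308*100)
for nm,a,b in(("collA",T(52,158),S(478,320)),("collB",T(197,48),S(494,128)),("collC",T(335,124),S(675,72)),
  ("bolt far-left",T(138,127),S(518,255)),("bolt far-right",T(248,103),None),("bolt nearL",T(166,261),S(683,320)),("bolt nearR",T(278,236),S(741,209)),("red",T(200,138),S(606,110))):
    if b: print(nm,*[np.round(v,1) for v in tri(ray(I["top"],a),ray(I["scene"],b))], plane(I["top"],a,12).round(1))
    else: print(nm,plane(I["top"],a,12).round(1))
s=manip.state();print(Ro.from_quat(s["tool_rot"],scalar_first=True).as_matrix().round(3).tolist())
w=manip.camera_info("wrist");print(w["xyz"],Ro.from_quat(w["rotation"],scalar_first=True).as_matrix().round(3).tolist())
E
```

```text
top blue (280, 209, 56, 62) [307.3 240.6]
hull [[335, 260], [291, 270], [280, 218], [323, 209]]
[[456.6, 150.1], [427.9, 250.3], [547.9, 285.1], [575.6, 184.3]]
rect ((502.260009765625, 217.603271484375), (124.94535827636719, 104.58797454833984), 16.022443771362305)
top yellow (293, 243, 5, 7) [295.2 246.6]
top yellow (316, 239, 5, 6) [317.9 241.4]
top yellow (294, 221, 4, 4) [295.5 222.5]
top red (299, 220, 12, 11) [304.6 224.9]
scene blue (291, 233, 87, 51) [339.8 258.7]
scene blue (312, 229, 5, 16) [313.8 235.4]
hull [[377, 238], [355, 283], [291, 257], [312, 229]]
[[453.9, 153.5], [424.1, 255.0], [543.0, 288.0], [557.6, 216.4]]
rect ((498.2239685058594, 221.61328125), (123.41952514648438, 105.79666900634766), 16.38031005859375)
scene yellow (331, 236, 11, 9) [335.9 239.9]
scene yellow (311, 221, 6, 6) [313.7 223.7]
scene red (320, 199, 14, 18) [326.1 208. ]
collet [509. 331.  47.]
collet [598. 230.  47.]
collet [546. 125.  47.]
collA [509.5 332.8  42.4] 2.0 [513. 337.  12.]
collB [598.1 230.2  42.9] 0.6 [605.9 231.6  12. ]
collC [545.8 123.7  43. ] 1.0 [551.9 121.5  12. ]
bolt far-left [540.4 272.8  11.4] 1.2 [540.8 273.   12. ]
bolt far-right [564.5 189.4  12. ]
bolt nearL [440.  244.2  11.7] 0.7 [440.3 244.4  12. ]
bolt nearR [463.3 161.   11.9] 1.1 [463.8 161.2  12. ]
red [518.1 221.1 111.6] 1.2 [535.  224.8  12. ]
[[0.975, 0.221, -0.0], [0.221, -0.975, 0.001], [0.0, -0.001, -1.0]]
[ 199.03571137 -517.52596731  373.45716004] [[0.221, -0.927, -0.302], [-0.975, -0.21, -0.068], [-0.001, 0.31, -0.951]]
```

The bolts put the counter centre at about (502.4, 217.0) with yaw about 15.8°. The red tip triangulates to about 116° from the arrow side, so it is three clicks short. I'll shut the jaws and travel to the arrow side.

```bash

python3 -m jog '[{"x":0.11,"y":-0.17,"jaw":1},{"x":0.22,"y":-0.34,"jaw":1},{"x":0.33,"y":-0.5,"jaw":1},{"x":0.44,"y":-0.66,"jaw":1},{"x":0.55,"y":-0.82,"jaw":1}]' 40
python3 -m jog '[{"x":0.11,"y":-0.17,"jaw":1},{"x":0.22,"y":-0.34,"jaw":1},{"x":0.33,"y":-0.5,"jaw":1},{"x":0.44,"y":-0.66,"jaw":1},{"x":0.55,"y":-0.82,"jaw":1}]'
python3 -m jog '[{"x":0.11,"y":-0.17,"jaw":1},{"x":0.22,"y":-0.34,"jaw":1},{"x":0.33,"y":-0.5,"jaw":1},{"x":0.44,"y":-0.66,"jaw":1},{"x":0.55,"y":-0.82,"jaw":1}]'
```

```text
validation failed for argument at $[0]...
validation failed for argument at $[0]...
validation failed for argument at $[0]...
```

```bash

python3 -m jog '[{"x":0.11,"y":-0.17,"z":0,"rx":0,"ry":0,"rz":0,"jaw":1},{"x":0.22,"y":-0.34,"z":0,"rx":0,"ry":0,"rz":0,"jaw":1},{"x":0.33,"y":-0.5,"z":0,"rx":0,"ry":0,"rz":0,"jaw":1},{"x":0.44,"y":-0.66,"z":0,"rx":0,"ry":0,"rz":0,"jaw":1},{"x":0.55,"y":-0.82,"z":0,"rx":0,"ry":0,"rz":0,"jaw":1}]' 40
```

```text
clock: 0.72
position: [192.8, -350.8, 250.1]
tool_rot: [-0.0, 0.994, 0.111, -0.0]
wrist_force: [0.8, -0.6, 0.0]
grip_width: 0.005
finger_force: 0.0
```

```bash

python3 -m jog '[{"x":0.11,"y":-0.17,"z":0,"rx":0,"ry":0,"rz":0,"jaw":1},{"x":0.22,"y":-0.34,"z":0,"rx":0,"ry":0,"rz":0,"jaw":1},{"x":0.33,"y":-0.5,"z":0,"rx":0,"ry":0,"rz":0,"jaw":1},{"x":0.44,"y":-0.66,"z":0,"rx":0,"ry":0,"rz":0,"jaw":1},{"x":0.55,"y":-0.82,"z":0,"rx":0,"ry":0,"rz":0,"jaw":1}]' 40
python3 -m jog '[{"x":0.11,"y":-0.17,"z":0,"rx":0,"ry":0,"rz":0,"jaw":1},{"x":0.22,"y":-0.34,"z":0,"rx":0,"ry":0,"rz":0,"jaw":1},{"x":0.33,"y":-0.5,"z":0,"rx":0,"ry":0,"rz":0,"jaw":1},{"x":0.44,"y":-0.66,"z":0,"rx":0,"ry":0,"rz":0,"jaw":1},{"x":0.55,"y":-0.82,"z":0,"rx":0,"ry":0,"rz":0,"jaw":1}]' 40
```

```text
clock: 1.35
position: [263.8, -166.7, 250.2]
tool_rot: [0.0, 0.994, 0.111, 0.0]
wrist_force: [0.3, -0.2, 0.4]
grip_width: 0.001
finger_force: 0.0
clock: 1.98
position: [334.9, 17.7, 250.3]
tool_rot: [0.0, 0.994, 0.111, 0.0]
wrist_force: [-0.1, -0.6, -0.5]
grip_width: -0.002
finger_force: 0.0
```

```bash

python3 -m jog '[{"x":0.12,"y":-0.17,"z":0,"rx":0,"ry":0,"rz":-0.01,"jaw":1},{"x":0.24,"y":-0.34,"z":0.1,"rx":0,"ry":0,"rz":-0.02,"jaw":1},{"x":0.36,"y":-0.51,"z":0.2,"rx":0,"ry":0,"rz":-0.033,"jaw":1},{"x":0.535,"y":-0.76,"z":0.4,"rx":0,"ry":0,"rz":-0.033,"jaw":1},{"x":0.535,"y":-0.76,"z":0.4,"rx":0,"ry":0,"rz":-0.033,"jaw":1}]' 40
python3 - <<'E'
from h import *
im=manip.camera("wrist");i=manip.camera_info("wrist");cv2.imwrite("pics/w1.png",im)
s=manip.state();R=Ro.from_quat(s["tool_rot"],scalar_first=True).as_matrix();print(s["position"],R.round(3).tolist(),s["wrist_force"])
print("tip px",proj(i,s["position"]+R@[0,0,19]), "corners",[proj(i,s["position"]+R@[a,b,19]).round(0).tolist() for a in(-11,11) for b in(-14.5,14.5)])
c=np.array([502.4,217,0]);a=np.radians(15.8);X=np.array([np.cos(a),np.sin(a),0]);Y=np.array([-np.sin(a),np.cos(a),0])
print("plate",[proj(i,c+X*x+Y*y+[0,0,12]).round(0).tolist() for x in(-65,65) for y in(-55,55)])
print("tooth30 tip",[proj(i,c+X*-41.6+Y*y+[0,0,102]).round(0).tolist() for y in(-11,11)])
E
```

```text
clock: 2.6
position: [405.0, 189.9, 168.1]
tool_rot: [0.0, 0.99, 0.138, -0.002]
wrist_force: [0.8, -0.0, -0.4]
grip_width: 0.003
finger_force: 0.0
[405.08400024 189.46474669 168.57888507] [[0.962, 0.273, -0.003], [0.273, -0.962, -0.001], [-0.003, 0.0, -1.0]] [-0.42935067  0.25589031 -0.17428183]
tip px [315.30728909 260.5897824 ] corners [[287.0, 279.0], [343.0, 279.0], [286.0, 241.0], [344.0, 241.0]]
plate [[376.0, 147.0], [253.0, 147.0], [387.0, -24.0], [242.0, -24.0]]
tooth30 tip [[334.0, 132.0], [297.0, 132.0]]
```

View pics/w1.png

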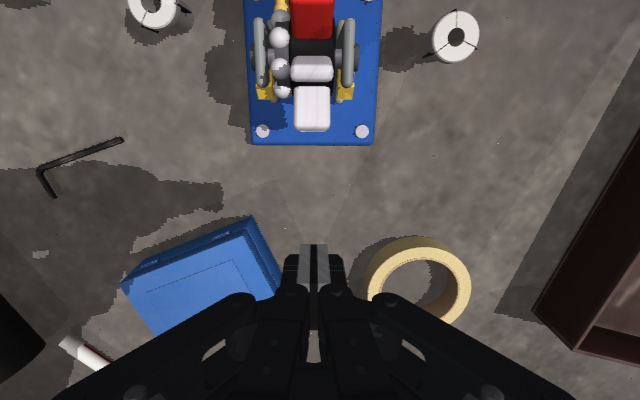

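The wrist view agrees with the estimate. The teeth at 30° (rows 87–131, columns 294–331), 75° (rows 57–80) and 120° (red, at the top) confirm three clicks short. The fingertip's inner edge is near row 244. I'll move in above the first tooth.

```bash

python3 -m jog '[{"x":0.1,"y":0,"z":0.03,"rx":0,"ry":0,"rz":0,"jaw":1},{"x":0.2,"y":0,"z":0.1,"rx":0,"ry":0,"rz":0,"jaw":1},{"x":0.285,"y":0,"z":0.19,"rx":0,"ry":0,"rz":0,"jaw":1},{"x":0.285,"y":0,"z":0.19,"rx":0,"ry":0,"rz":0,"jaw":1},{"x":0.285,"y":0,"z":0.19,"rx":0,"ry":0,"rz":0,"jaw":1}]' 40
cat >> h.py <<'E'
c=np.array([502.4,217,0]);a=np.radians(15.8);X=np.array([np.cos(a),np.sin(a),0]);Y=np.array([-np.sin(a),np.cos(a),0])
def st():
    s=manip.state();d=s["position"]-c;f=s["wrist_force"];print("cx %.1f cy %.1f tipz %.1f  F %.1f %.1f %.1f t %.2f"%(d@X,d@Y,s["position"][2]-19,f@X,f@Y,f[2],s["clock"]))
def look(nm):
    im=manip.camera("wrist");i=manip.camera_info("wrist");cv2.imwrite(f"pics/{nm}.png",im);h=mask(im,"red")
    k=max(cv2.findContours(h,0,2)[0],key=cv2.contourArea,default=None)
    if k is not None: print("red wrist",cv2.boundingRect(k))
    return im,i
E
python3 -c "from h import *;st();look('w2')"
```

```text
clock: 3.28
position: [460.0, 203.1, 133.2]
tool_rot: [-0.0, 0.991, 0.137, 0.0]
wrist_force: [0.2, 0.1, -0.5]
grip_width: -0.006
finger_force: 0.0
cx -44.6 cy -1.8 tipz 114.2  F 0.2 0.0 -0.5 t 3.27
red wrist (281, 114, 50, 38)
```

View pics/w2.png

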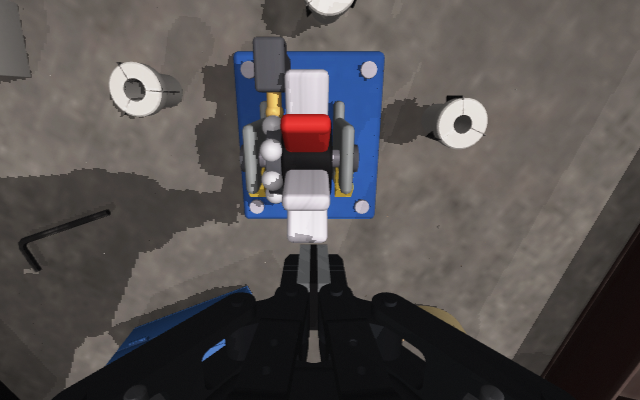

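The fingertip (columns 300–330, inner edge at row 244) stands just above the tip of the 30° tooth (columns 287–328), about 2 mm off centre. Now the first click, going down and slightly outwards.

```bash

python3 -m jog '[{"x":0,"y":-0.008,"z":0.045,"rx":0,"ry":0,"rz":0,"jaw":1},{"x":-0.01,"y":-0.008,"z":0.085,"rx":0,"ry":0,"rz":0,"jaw":1},{"x":-0.025,"y":-0.008,"z":0.115,"rx":0,"ry":0,"rz":0,"jaw":1},{"x":-0.037,"y":-0.008,"z":0.137,"rx":0,"ry":0,"rz":0,"jaw":1},{"x":-0.037,"y":-0.008,"z":0.137,"rx":0,"ry":0,"rz":0,"jaw":1}]' 40
python3 -c "from h import *;st();look('w3')"
```

```text
clock: 3.95
position: [452.4, 203.1, 104.5]
tool_rot: [0.0, 0.991, 0.137, -0.0]
wrist_force: [-0.9, -0.4, -1.0]
grip_width: -0.001
finger_force: 0.0
cx -51.9 cy 0.3 tipz 85.5  F -1.0 -0.1 -1.0 t 3.95
red wrist (279, 159, 62, 42)
```

```bash

python3 -m jog '[{"x":-0.05,"y":0,"z":0,"rx":0,"ry":0,"rz":0,"jaw":1},{"x":-0.1,"y":0,"z":0,"rx":0,"ry":0,"rz":0,"jaw":1},{"x":-0.1,"y":0,"z":-0.07,"rx":0,"ry":0,"rz":0,"jaw":1},{"x":-0.1,"y":0,"z":-0.14,"rx":0,"ry":0,"rz":0,"jaw":1},{"x":-0.1,"y":0,"z":-0.14,"rx":0,"ry":0,"rz":0,"jaw":1}]' 40
cat >> h.py <<'E'
def angle(i,im):
    # red tooth: ray of mask centroid met with counter plane y=0; expected pixel of tooth at each notch
    print({d:proj(i,c+X*(-48*np.cos(np.radians(d)))+[0,0,78+48*np.sin(np.radians(d))]).round(0).tolist() for d in(165,120,75,30,-15)})
E
python3 -c "
from h import *
st();im,i=look('w4');angle(i,im)"
```

```text
clock: 4.62
position: [434.5, 198.2, 134.5]
tool_rot: [-0.0, 0.991, 0.137, 0.002]
wrist_force: [-0.0, 0.5, 1.3]
grip_width: -0.001
finger_force: 0.0
cx -70.5 cy 0.4 tipz 115.5  F 0.1 0.5 1.3 t 4.62
red wrist (286, 117, 50, 37)
{165: [316.0, 12.0], 120: [316.0, 57.0], 75: [316.0, 149.0], 30: [316.0, 198.0], -15: [315.0, 188.0]}
```

View pics/w4.png

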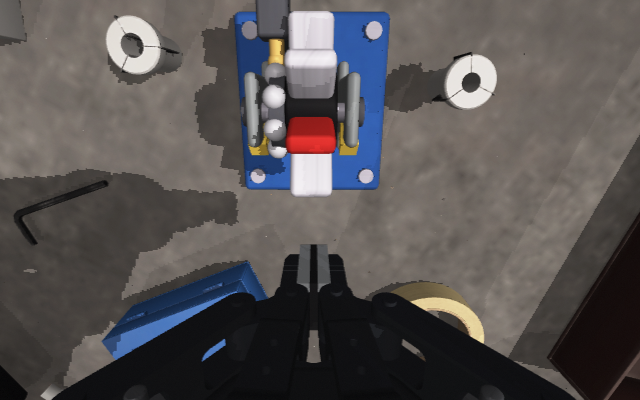

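One click went cleanly: red now stands at 75° (rows 117–154), with an aluminium tooth at 30° below it. Now the second click.

```bash

python3 -m jog '[{"x":0.07,"y":0,"z":0,"rx":0,"ry":0,"rz":0,"jaw":1},{"x":0.137,"y":0,"z":0.003,"rx":0,"ry":0,"rz":0,"jaw":1},{"x":0.137,"y":0,"z":0.003,"rx":0,"ry":0,"rz":0,"jaw":1},{"x":0.137,"y":0,"z":0.003,"rx":0,"ry":0,"rz":0,"jaw":1},{"x":0.137,"y":0,"z":0.003,"rx":0,"ry":0,"rz":0,"jaw":1}]' 40
python3 -c "from h import *;st()"
python3 -m jog '[{"x":0,"y":0,"z":0.045,"rx":0,"ry":0,"rz":0,"jaw":1},{"x":-0.01,"y":0,"z":0.085,"rx":0,"ry":0,"rz":0,"jaw":1},{"x":-0.025,"y":0,"z":0.115,"rx":0,"ry":0,"rz":0,"jaw":1},{"x":-0.037,"y":0,"z":0.137,"rx":0,"ry":0,"rz":0,"jaw":1},{"x":-0.037,"y":0,"z":0.137,"rx":0,"ry":0,"rz":0,"jaw":1}]' 40
python3 -m jog '[{"x":-0.05,"y":0,"z":0,"rx":0,"ry":0,"rz":0,"jaw":1},{"x":-0.1,"y":0,"z":0,"rx":0,"ry":0,"rz":0,"jaw":1},{"x":-0.1,"y":0,"z":-0.07,"rx":0,"ry":0,"rz":0,"jaw":1},{"x":-0.1,"y":0,"z":-0.14,"rx":0,"ry":0,"rz":0,"jaw":1},{"x":-0.1,"y":0,"z":-0.14,"rx":0,"ry":0,"rz":0,"jaw":1}]' 40
python3 -c "
from h import *
st();im,i=look('w5');angle(i,im)"
```

```text
clock: 5.3
position: [459.6, 205.2, 132.2]
tool_rot: [0.0, 0.991, 0.137, -0.0]
wrist_force: [-0.1, -0.1, -0.4]
grip_width: 0.002
finger_force: 0.0
cx -44.4 cy 0.3 tipz 113.2  F -0.1 -0.1 -0.4 t 5.30
clock: 5.92
position: [452.4, 203.1, 104.5]
tool_rot: [0.0, 0.991, 0.137, -0.0]
wrist_force: [0.3, 0.0, 0.5]
grip_width: 0.001
finger_force: 0.0
clock: 6.55
position: [434.5, 198.2, 134.5]
tool_rot: [-0.0, 0.991, 0.137, 0.002]
wrist_force: [-0.1, -0.2, -0.4]
grip_width: -0.0
finger_force: 0.0
cx -70.5 cy 0.4 tipz 115.5  F -0.1 -0.2 -0.4 t 6.55
red wrist (290, 154, 42, 43)
{165: [316.0, 12.0], 120: [316.0, 57.0], 75: [316.0, 149.0], 30: [316.0, 198.0], -15: [315.0, 188.0]}
```

View pics/w5.png

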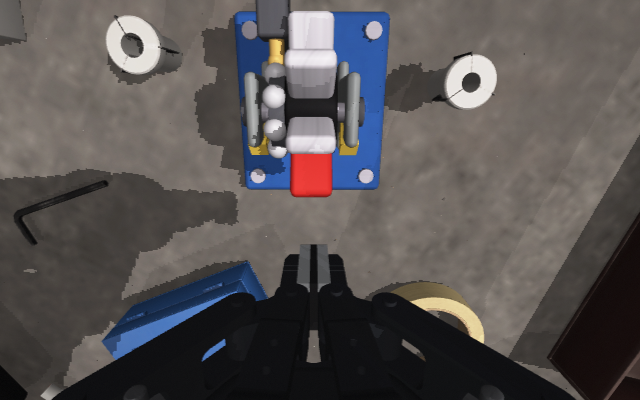

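Red is now at 30° (rows 154–197), one click short, and the counter hasn't moved. I'll let the wheel rest, then give the last click.

```bash

python3 -m jog '[{"x":0,"y":0,"z":0,"rx":0,"ry":0,"rz":0,"jaw":1},{"x":0,"y":0,"z":0,"rx":0,"ry":0,"rz":0,"jaw":1},{"x":0,"y":0,"z":0,"rx":0,"ry":0,"rz":0,"jaw":1},{"x":0,"y":0,"z":0,"rx":0,"ry":0,"rz":0,"jaw":1},{"x":0,"y":0,"z":0,"rx":0,"ry":0,"rz":0,"jaw":1}]' >/dev/null
python3 -m jog '[{"x":0.07,"y":0,"z":0,"rx":0,"ry":0,"rz":0,"jaw":1},{"x":0.137,"y":0,"z":0.003,"rx":0,"ry":0,"rz":0,"jaw":1},{"x":0.137,"y":0,"z":0.003,"rx":0,"ry":0,"rz":0,"jaw":1},{"x":0.137,"y":0,"z":0.003,"rx":0,"ry":0,"rz":0,"jaw":1},{"x":0.137,"y":0,"z":0.003,"rx":0,"ry":0,"rz":0,"jaw":1}]' 40
python3 -m jog '[{"x":0,"y":0,"z":0.045,"rx":0,"ry":0,"rz":0,"jaw":1},{"x":-0.01,"y":0,"z":0.085,"rx":0,"ry":0,"rz":0,"jaw":1},{"x":-0.025,"y":0,"z":0.115,"rx":0,"ry":0,"rz":0,"jaw":1},{"x":-0.037,"y":0,"z":0.137,"rx":0,"ry":0,"rz":0,"jaw":1},{"x":-0.037,"y":0,"z":0.137,"rx":0,"ry":0,"rz":0,"jaw":1}]' 40
python3 -m jog '[{"x":-0.05,"y":0,"z":0,"rx":0,"ry":0,"rz":0,"jaw":1},{"x":-0.1,"y":0,"z":0,"rx":0,"ry":0,"rz":0,"jaw":1},{"x":-0.1,"y":0,"z":-0.07,"rx":0,"ry":0,"rz":0,"jaw":1},{"x":-0.1,"y":0,"z":-0.14,"rx":0,"ry":0,"rz":0,"jaw":1},{"x":-0.1,"y":0,"z":-0.14,"rx":0,"ry":0,"rz":0,"jaw":1}]' 40
python3 -c "
from h import *
st();look('w6')"
python3 -m jog '[{"x":-0.1,"y":0,"z":-0.1,"rx":0,"ry":0,"rz":0,"jaw":1},{"x":-0.2,"y":0,"z":-0.2,"rx":0,"ry":0,"rz":0,"jaw":1},{"x":-0.3,"y":0,"z":-0.3,"rx":0,"ry":0,"rz":0,"jaw":1},{"x":-0.3,"y":0,"z":-0.4,"rx":0,"ry":0,"rz":0,"jaw":1},{"x":-0.3,"y":0,"z":-0.4,"rx":0,"ry":0,"rz":0,"jaw":1}]' 40
python3 - <<'E'
from h import *
st();im,i=look('w7');t=manip.camera("top");s=manip.camera("scene")
o=np.zeros((400,800,3),np.uint8);o[:,:400]=cv2.resize(t[190:290,250:350],(400,400),interpolation=3);o[:,400:]=cv2.resize(s[170:300,260:390],(400,400),interpolation=3);cv2.imwrite("pics/fin.png",o)
E
```

```text
clock: 7.85
position: [459.6, 205.2, 132.2]
tool_rot: [0.0, 0.991, 0.137, -0.0]
wrist_force: [0.6, 0.4, -1.1]
grip_width: 0.002
finger_force: 0.0
clock: 8.48
position: [452.4, 203.1, 104.4]
tool_rot: [0.0, 0.991, 0.137, -0.0]
wrist_force: [-0.3, -0.4, 0.1]
grip_width: -0.002
finger_force: 0.0
clock: 9.1
position: [434.5, 198.1, 134.5]
tool_rot: [-0.0, 0.991, 0.137, 0.002]
wrist_force: [0.1, -0.3, 0.0]
grip_width: 0.002
finger_force: 0.0
cx -70.5 cy 0.4 tipz 115.5  F 0.0 -0.3 0.0 t 9.10
clock: 9.78
position: [376.3, 181.7, 213.6]
tool_rot: [-0.0, 0.991, 0.137, 0.001]
wrist_force: [0.2, -0.3, -0.5]
grip_width: -0.006
finger_force: 0.0
cx -130.9 cy 0.4 tipz 194.6  F 0.1 -0.3 -0.5 t 9.78
red wrist (299, 82, 26, 7)
```

View pics/w6.png

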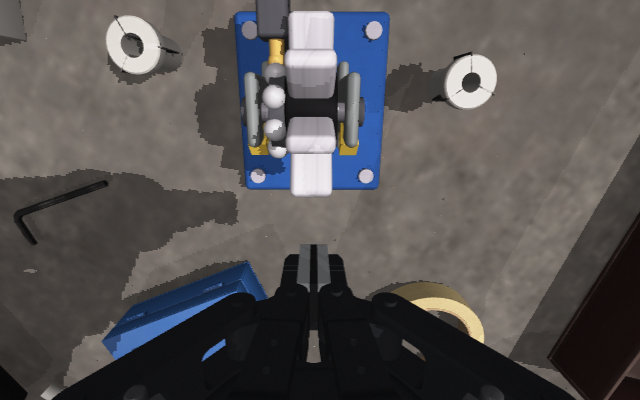

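View pics/fin.png

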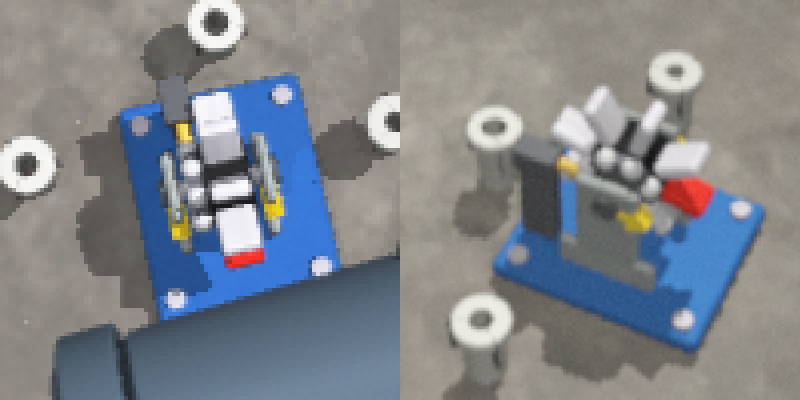

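The red tooth, at (690,195) in the scene crop, now lies below the 30° tooth and in line with the arrow at (635,218). The counter and collets stand where they were, and the hand is clear.

```bash
python3 -c "
from plant import manip
print(manip.finish_job())"
```

```text
the job is handed in; nothing more can be done
None
```

The star wheel took three single clicks and the red tooth now points along the arrows; the counter and collets show no shift in the camera views, the hand is clear, and the job was handed in at about 10 s.

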